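Trip the hidden latch of the pastel drawer

TASK

The class needs the pastels locked in the yellow drawer box. Take the release rod by its orange handle, push it straight down through the hole in the top of the yellow box until the hidden spring latch lets go and the drawer springs open, then put the rod back upright in its wooden stand, with its black flange resting on the block. Leave the blue box's drawer shut.

Things in the scene. Friction and masses are not known exactly. Their poses are not given: they have to be found in the camera images.
- rod: The release rod, 120 g, standing upright in the stand: a round orange handle 20 mm across (6 to 70 mm above the origin; grip it from above near 45 mm), a round black flange 46 mm across and 6 mm thick, and below it a steel shaft 8 mm across and 60 mm long. Origin: centre of the flange's underside; z points up along the handle, the tip lies at z = -60 mm.
- stand: The rod's stand, a fixed wooden block 64 x 64 mm and 80 mm high with a round hole 28 mm across right through its middle. Origin: centre of its underside on the table, z up; the hole's mouth is at z = 80 mm. The rod's shaft hangs in the hole and its flange rests on the block's top.
- yellow_box: The yellow drawer box to open, fixed. Origin: on the table straight below the access hole's centre; x points to the drawer side (away from the robot), z up. Spans x -45 to +125, y -75 to +75 mm; flat top 120 mm above the table, lid 12 mm thick. The hole is round, 28 mm across, black-ringed, in the top at x = y = 0.
- yellow_latch (a joint): How far the yellow box's hidden latch is pushed down, in m: 0 at rest. Its red pad, 44 x 44 mm, lies level under the hole, 42 mm below the box's top. Near 0.008 to 0.010 (about 5 N) the drawer lets go; with the rod's flange seated on the box's top it reads 0.018 (about 8 N); its stop is at 0.022. It springs back up when freed, and the drawer stays out.
- yellow_drawer (a joint): How far the yellow box's drawer is out, in m: 0 shut and latched, 0.06 fully open. Once unlatched its own spring pushes it all the way out in about half a second.
- blue_box: The blue drawer box, fixed, to be left shut. Origin: on the table straight below the access hole's centre; x points to the drawer side (away from the robot), z up. Spans x -45 to +125, y -75 to +75 mm; flat top 120 mm above the table, lid 12 mm thick. The hole is round, 28 mm across, black-ringed, in the top at x = y = 0.
- blue_drawer (a joint): How far the blue box's drawer is out, in m: 0 shut and latched. It must stay shut.

How it is judged:
By the outcome, as a careful person would: the job done as asked, in the order asked, and still so for the second after the job is handed in, with the robot touching nothing.
It also fails if it takes over 48 s, if anything falls off the work surface, if the arm or the gripper's body presses on something with over 40 N, if the wrist force passes 120 N, or if a joint passes its speed limit or range.

ROBOT

A 6-joint arm with a two-finger parallel gripper is mounted at the origin on the work surface. World frame = base frame: x ahead of the robot, y to its left, z up, the work surface at z = 0. Lengths are in m, angles in rad, forces in N, time in s.
With the tool pointing down it reaches from about 0.3 to 0.775 m from the base axis. Payload 14.6 kg.
Tool frame: the origin (TCP) lies at the very end of the fingers, on their centre line; the grasp point (between the pads) lies 19 mm behind it (ctrl.grip_point_offset is the distance from the TCP to the grasp point, in m); x points along the fingers, z is the direction in which the jaws open and shut, and the axes are right-handed (so a half turn about x gives the same grasp; the last joint's range is limited). The gripper opens to 85 mm and grips with 20 to 120 N. Pads are 22 mm wide; open, the fingers measure 114 mm over their backs; the gripper's body (76 mm by 85 mm) begins 54 mm behind the grasp point. The pads swing forward as they close: fully open they stand 13 mm farther back than shut.
Start: joints at [-1.269, 0.3, 1.521, -0, 1.321, -0.067], TCP at [0.198, -0.513, 0.193] pointing down, gripper open.
Joint ranges: [-3.03, 3.03], [-0.79, 2.21], [0.23, 2.52], [-1.04, 4.18], [0, 3.07], [-2.55, 2.55]. Speed limits (rad/s): [2.22, 2.22, 2.57, 3.14, 3.14, 3.14].

INTERFACE

Orientations are given as a 3x3 rotation matrix whose columns are the frame's x, y, z axes.
In Python, from bench import ctrl gives the robot as it stands. The module is installed in compiled form; this text tells all that it offers. Calls block until the motion is done:
- ctrl.move_pose(position, orientation): joint-space move of the TCP to a pose.
- ctrl.movel(position, frame=None, max_speed=0.15, stop_force=None): straight line of the TCP; frame=None keeps the orientation; max_speed is the mean speed in m/s. With stop_force (N) it stops when the force on the tool has changed by that much, and returns True; else False.
- ctrl.goto_joints(angles): joint-space move.
- ctrl.set_gripper(opening): finger opening in m; the grip force is fixed at half the most; returns when the fingers have stopped.
- ctrl.dwell(seconds).
- ctrl.ik(position, orientation): joint angles nearest the present ones, or None.
- ctrl.read_state(): the state.
- ctrl.read_camera(name): name is "scene" or "top"; returns a dict with "img" (384x512x3 uint8, red, green, blue), "z_map" (384x512 float32, m along the optical axis (not along the pixel's ray), 0 where there is no reading), "fx", "fy", "cx", "cy" (pixels), "R" (3x3) and "t" (3): a world point X has camera coordinates R X + t. Camera axes: x right, y down, z forward; pixel columns grow to the right and rows downward; lengths in m; the calibration is good to about 2 mm. A picture is of the moment at which its call begins.
A pose or a line that the arm cannot do raises ctrl.Unreachable and nothing moves.
- ctrl.sign_off(): hands the job in, once; it reports no verdict.
Trained networks look in a picture, given as the dict that the camera call returned (one of the last four; its "shot" number tells which), for a name from the list of things; names that differ only in an ending like _2 or _b are one class to them, and where a whole thing is asked for, a point or a joint stands for the part that bears it (a point fixed in the world has none). Each returns a list of dicts, best first, with "confidence" (0 to 1); they miss things now and then, are a little off and sometimes report something else, mostly with a low value. They report only what shows in the picture. A call takes as long as a camera call.
- ctrl.look_for(picture, name): "uv" ([column, row] in pixels, amid what is visible of it).
- ctrl.landmark_of(picture, name): "uv" ([column, row] in pixels: a listed point, or the origin of a listed thing).
The state is a dict: "time_s": time; "joints": joint angles; "dq": joint speeds; "joint_efforts": joint torques, N m; "position": TCP position; "orientation": TCP orientation; "ft_force": force on the tool from outside, world axes, zero at the start; "torque": the same for the moment, N m; "finger_gap": finger opening in m.
Only numpy, scipy, OpenCV 4.12 (cv2) and the standard library are available. Lean on these libraries where they do the work, as an engineer would, in place of code of your own. Each camera call takes 0.05 s, during which the arm holds its last target.

## Working session

There is one attempt and no reset: what is moved stays moved. The work goes in short steps, each a Python script; the robot and the scene stay as the last script left them, time stands still between calls to the robot, and variables do not carry over. Pictures are saved under pics/ and viewed, and the job is handed in when it is done.

```bash
mkdir -p pics; cat > h.py <<'E'
import numpy as np, cv2
from bench import ctrl
def save(p,n): cv2.imwrite('pics/'+n+'.png',p['img'][:,:,::-1])
def world(p,u,v,z=None):
    """z given: ray meets plane z ; else use depth"""
    R=np.array(p['R']);t=np.array(p['t'])
    d=np.array([(u-p['cx'])/p['fx'],(v-p['cy'])/p['fy'],1.])
    c=-R.T@t; w=R.T@d
    if z is None: return c+w*p['z_map'][int(round(v)),int(round(u))]
    return c+w*(z-c[2])/w[2]
E
python3 - <<'E'
from h import *
np.set_printoptions(precision=4,suppress=True)
for n in ['scene','top']:
    p=ctrl.read_camera(n); save(p,n+'0'); np.savez('pics/'+n+'0.npz',**{k:v for k,v in p.items()})
    print(n,'cam',-np.array(p['R']).T@np.array(p['t']),p['fx'])
    for k in ['rod','stand','yellow_box','blue_box']:
        for f in (ctrl.look_for,ctrl.landmark_of):
            for r in f(p,k)[:2]:
                u,v=r['uv']; print(k,f.__name__,np.round(r['uv'],1),round(r['confidence'],2),world(p,u,v))
print(ctrl.read_state()['time_s'])
E
```

```text
scene cam [ 0.8836 -0.3036  0.8181] 419.9364416545327
rod call [273.5 192.6] 0.95 [0.5966 0.0021 0.1075]
rod call [271.  196.8] 0.56 [0.5927 0.0002 0.088 ]
stand call [268.  208.3] 0.59 [ 0.6058 -0.0193  0.0814]
stand call [268.8 210.4] 0.88 [ 0.6087 -0.0196  0.0771]
yellow_box call [180.  270.9] 0.68 [ 0.6135 -0.2329  0.1218]
yellow_box call [170.  270.2] 0.63 [ 0.6015 -0.2454  0.1226]
blue_box call [343.9 151.3] 0.79 [0.6225 0.1723 0.1193]
top cam [ 0.4504 -0.0128  0.9527] 479.53631004753527
rod call [261.  164.6] 0.64 [0.5815 0.0069 0.1278]
rod call [263.  162.6] 0.96 [0.5835 0.0032 0.1366]
stand call [260.8 178.1] 0.78 [0.5642 0.0087 0.0789]
stand call [261.  174.4] 0.61 [0.5699 0.0081 0.0871]
yellow_box call [393.3 161.7] 0.69 [ 0.584  -0.2236  0.1207]
yellow_box call [387.2 190.1] 0.56 [ 0.5345 -0.2114  0.12  ]
blue_box call [152.6 159.8] 0.84 [0.5945 0.1988 0.1195]
blue_box call [162.4 188.5] 0.83 [0.543  0.1806 0.1209]
0.9
```

View pics/scene0.png

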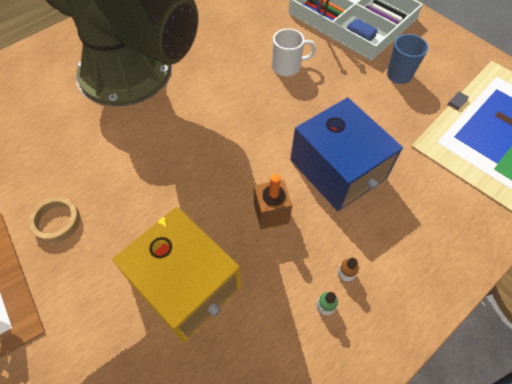

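View pics/top0.png

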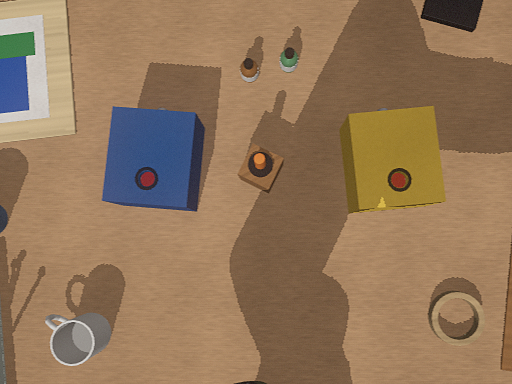

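The scene view shows the rod in its stand at about (273,190), the yellow box's hole at (160,247) and the blue hole at (336,125). In the top view these are at (260,162), (400,180) and (147,179). There is also a small light-yellow triangle on or near the yellow box, at (162,222) in scene and (382,203) in top. I'll measure these precisely and zoom in.

```bash
cat > m.py <<'E'
from h import *
np.set_printoptions(precision=4,suppress=True)
P={n:dict(np.load(f'pics/{n}0.npz')) for n in ['scene','top']}
def tri(a,b):
    A=[];B=[]
    for p,(u,v) in ((P['scene'],a),(P['top'],b)):
        R,t=p['R'],p['t'];x=(u-p['cx'])/p['fx'];y=(v-p['cy'])/p['fy']
        for r in (R[0]-x*R[2],R[1]-y*R[2]): A.append(r)
        B+= [x*t[2]-t[0],y*t[2]-t[1]]
    X,res,_,_=np.linalg.lstsq(np.array(A),np.array(B),rcond=None);return X,res
def ell(n,c,r,f):
    p=P[n];im=p['img'].astype(int);m=f(im).astype(np.uint8)
    M=np.zeros_like(m);cv2.circle(M,c,r,1,-1);m&=M
    pts=cv2.convexHull(np.argwhere(m)[:,::-1].astype(np.float32).reshape(-1,1,2))
    return cv2.fitEllipse(pts),int(m.sum())
dark=lambda im:(im.max(2)<60)
red=lambda im:(im[...,0]>90)&(im[...,1]<70)
nty=lambda im:~((im[...,0]>110)&(im[...,1]>90))
for nm,a,b,f in [('yhole',(160,247),(400,180),nty),]:
    ea=ell('scene',a,15,f);eb=ell('top',b,16,f);print(nm,ea,eb,tri(ea[0][0],eb[0][0]))
    for n,e in (('scene',ea),('top',eb)): print(world(P[n],*e[0][0],z=0.12))
org=lambda im:(im[...,0]>150)&(im[...,1]<130)&(im[...,2]<60)&(im[...,0]-im[...,1]>90)
for n,c in (('scene',(274,188)),('top',(260,160))):
    p=P[n];m=org(p['img'].astype(int));M=np.zeros(m.shape,np.uint8);cv2.circle(M,c,22,1,-1);m&=M>0
    q=np.argwhere(m);print(n,'orange',q.min(0),q.max(0),len(q))
    W=np.array([world(p,u,v) for v,u in q]);i=W[:,2]>np.percentile(W[:,2],98)-0.004
    print(' top z',W[i].mean(0),W[:,2].max(), i.sum())
for n,c in (('scene',(274,195)),('top',(260,165))):
    e=ell(n,c,15,lambda im:(im.max(2)<70));print('flange',n,e,world(P[n],*e[0][0],z=0.086),world(P[n],*e[0][0]))
W=np.concatenate([[world(P['top'],u,v) for u in range(370,420) for v in range(194,200)]]);print('yellow top z',np.median(W[:,2]))
for n,c,s in (('scene',(160,240),40),('top',(400,180),40),('scene',(274,195),40),('top',(260,165),40)):
    im=P[n]['img'][c[1]-s:c[1]+s,c[0]-s:c[0]+s,::-1];globals().setdefault('T',[]).append(cv2.resize(im,(400,300) if 0 else (300,300),interpolation=cv2.INTER_CUBIC))
cv2.imwrite('pics/zoom0.png',np.vstack([np.hstack(T[:2]),np.hstack(T[2:])]))
for n,u,v in (('scene',162,222),('top',382,203)):
    p=P[n];print('tri',world(p,u,v),p['img'][v,u])
E
python3 m.py
```

```text
yhole (((160.3837890625, 247.36199951171875), (19.956485748291016, 22.9858455657959), 60.718902587890625), 288) (((399.15966796875, 179.30905151367188), (23.285261154174805, 23.830001831054688), 131.4908447265625), 423) (array([ 0.5532, -0.2332,  0.1182]), array([0.]))
[ 0.554  -0.2335  0.12  ]
[ 0.5531 -0.2327  0.12  ]
scene orange [179 271] [182 279] 16
 top z [0.5966 0.0045 0.149 ] 0.15103644209355205 14Traceback (most recent call last):
  File "m.py", line 25, in <module>
    q=np.argwhere(m);print(n,'orange',q.min(0),q.max(0),len(q))
                                      ~~~~~^^^
    return umr_minimum(a, axis, None, out, keepdims, initial, where)
ValueError: zero-size array to reduction operation minimum which has no identity
```

```bash
python3 - <<'E'
s=open('m.py').read()
a=s.index('org=');b=s.index("for n,c in (('scene',(274,195)),('top',(260,165)))")
s=s[:a]+'''
for n,c in (('scene',(274,190)),('top',(260,163))):
    p=P[n];W=[];I=[]
    for v in range(c[1]-24,c[1]+24):
        for u in range(c[0]-22,c[0]+22):
            if p['z_map'][v,u]>0: W.append(world(p,u,v));I.append((u,v))
    W=np.array(W);I=np.array(I)
    for lo,hi in((.143,.165),(.12,.143),(.1,.12),(.082,.092),(.072,.082)):
        k=(W[:,2]>lo)&(W[:,2]<hi);print(n,lo,hi,k.sum(),np.median(W[k],0) if k.any() else '',I[k].mean(0) if k.any() else '', np.ptp(W[k],axis=0) if k.any() else '')
'''+s[b:]
open('m.py','w').write(s)
E
python3 m.py
```

```text
yhole (((160.3837890625, 247.36199951171875), (19.956485748291016, 22.9858455657959), 60.718902587890625), 288) (((399.15966796875, 179.30905151367188), (23.285261154174805, 23.830001831054688), 131.4908447265625), 423) (array([ 0.5532, -0.2332,  0.1182]), array([0.]))
[ 0.554  -0.2335  0.12  ]
[ 0.5531 -0.2327  0.12  ]
scene 0.143 0.165 84 [0.5922 0.0083 0.1501] [275.4762 177.9881] [0.0195 0.0187 0.0093]
scene 0.12 0.143 64 [0.5971 0.003  0.1319] [274.5938 185.0938] [0.0182 0.0165 0.0218]
scene 0.1 0.12 54 [0.5971 0.0031 0.11  ] [274.1852 191.0741] [0.0134 0.0152 0.0191]
scene 0.082 0.092 311 [0.5966 0.0024 0.0862] [272.7749 196.4212] [0.0724 0.0724 0.0099]
scene 0.072 0.082 472 [0.5982 0.0002 0.0801] [272.3008 198.3114] [0.0853 0.0833 0.0099]
top 0.143 0.165 109 [0.5892 0.0098 0.1495] [258.5596 158.3028] [0.019  0.0188 0.0095]
top 0.12 0.143 24 [0.581  0.0084 0.1319] [259.5417 163.9583] [0.0086 0.0188 0.0227]
top 0.1 0.12 17 [0.581  0.0108 0.1109] [259.5882 166.1765] [0.0053 0.0164 0.0183]
top 0.082 0.092 401 [0.584  0.0098 0.0856] [259.7107 165.5611] [0.0803 0.0753 0.0083]
top 0.072 0.082 641 [0.5804 0.0101 0.0797] [259.8752 167.3089] [0.0789 0.0797 0.0099]
flange scene (((273.4130859375, 195.3657989501953), (19.28568458557129, 20.833059310913086), 97.77581024169922), 195) [0.5926 0.0069 0.086 ] [0.597  0.0022 0.0972]
flange top (((260.0664978027344, 163.95864868164062), (23.784482955932617, 24.685930252075195), 0.40115928649902344), 291) [0.5894 0.0096 0.086 ] [0.5803 0.0081 0.1427]
yellow top z 0.11962184710217572
tri [ 0.515  -0.2027  0.1218] [252 234  61]
tri [ 0.5122 -0.2015  0.1205] [212 181  75]
```

```bash
ls pics
```

```text
scene0.npz
scene0.png
top0.npz
top0.png
zoom0.png
```

View pics/zoom0.png

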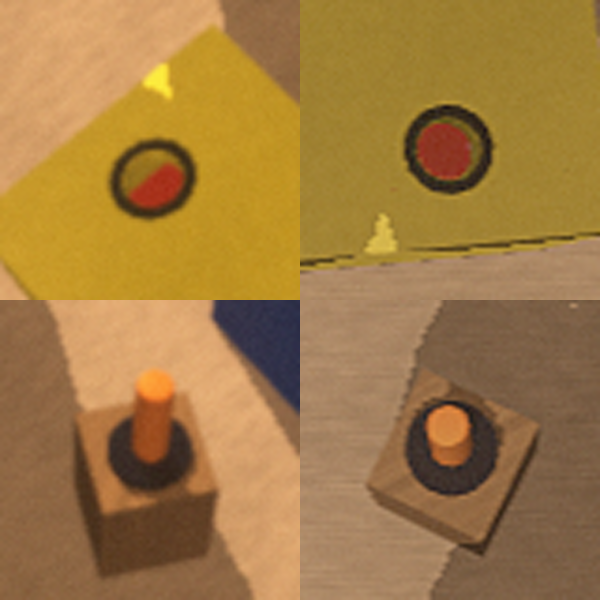

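The light-yellow triangle is a flat mark at z≈0.12, so it isn't an obstacle. Next I'll triangulate the flange and stand centres and grasp the rod.

```bash
cat >> m.py <<'E'
print('--')
print('flange',tri((273.4,195.4),(260.07,163.96)))
print('handle top',tri((275.5,178.0),(258.6,158.3)))
print('stand',tri((272.9,196.1),(260.3,166.6)),[world(P[n],*c,z=.08) for n,c in (('scene',(272.9,196.1)),('top',(260.3,166.6)))])
E
python3 m.py | sed -n '/--/,$p'
python3 - <<'E'
from h import *
np.set_printoptions(precision=4,suppress=True)
s=ctrl.read_state();print(s['orientation'],s['finger_gap'])
O=np.array(s['orientation'])
for y in (0,np.pi/2):
    R=np.array([[0,-np.sin(y),np.cos(y)],[0,np.cos(y),np.sin(y)],[-1,0,0.]])
    R=np.column_stack([[0,0,-1],np.cross([np.cos(y),np.sin(y),0],[0,0,-1]),[np.cos(y),np.sin(y),0]])
    for q in [(.5905,.0085,.22),(.5905,.0085,.106),(.5535,-.233,.26),(.5535,-.233,.148)]: print(y,ctrl.ik(q,R))
E
```

```text
--
flange (array([0.5902, 0.0096, 0.0798]), array([0.]))
handle top (array([0.59  , 0.0106, 0.1442]), array([0.]))
stand (array([0.5871, 0.0102, 0.0719]), array([0.])) [array([0.5908, 0.0075, 0.08  ]), array([0.5854, 0.0093, 0.08  ])]
[[ 0.      0.9328  0.3604]
 [-0.      0.3604 -0.9328]
 [-1.      0.      0.    ]] 0.08543970112930273
0 [-0.0476  0.3731  1.3619 -0.      1.4066 -0.0476]
0 [-0.0476  0.4708  1.4964 -0.      1.1743 -0.0476]
0 [-0.4594  0.3767  1.2661 -0.      1.4988 -0.4594]
0 [-0.4594  0.4499  1.4237 -0.      1.268  -0.4594]
1.5707963267948966 [-0.0476  0.3731  1.3619 -0.      1.4066 -1.6184]
1.5707963267948966 [-0.0476  0.4708  1.4964 -0.      1.1743 -1.6184]
1.5707963267948966 [-0.4594  0.3767  1.2661 -0.      1.4988 -2.0302]
1.5707963267948966 [-0.4594  0.4499  1.4237 -0.      1.268  -2.0302]
```

```bash
cat >> h.py <<'E'
RO=np.column_stack([[0,0,-1],np.cross([1.,0,0],[0,0,-1]),[1.,0,0]])
def st(m=''):
    s=ctrl.read_state();print(m,round(s['time_s'],2),np.round(s['position'],4),'F',np.round(s['ft_force'],1),'gap',round(s['finger_gap'],4))
E
python3 - <<'E'
from h import *
ctrl.move_pose([.5905,.009,.22],RO); st()
print(ctrl.movel([.5905,.009,.106],max_speed=.1,stop_force=8)); st()
for n in ('scene','top'): p=ctrl.read_camera(n); save(p,n+'1')
ctrl.set_gripper(0.0); st('grip')
for n in ('scene','top'): p=ctrl.read_camera(n); save(p,n+'2')
a=[cv2.imread(f'pics/{n}{k}.png')[110:240,190:340] for k in (1,2) for n in ('scene','top')]
a=[cv2.resize(x,(390,298)) for x in a]
cv2.imwrite('pics/g.png',np.vstack([np.hstack(a[:2]),np.hstack(a[2:])]))
E
```

```text
3.23 [0.5905 0.0082 0.22  ] F [-0.4 -0.1  0.3] gap 0.0857
False
 4.52 [0.5909 0.009  0.1067] F [-0.2  0.   0.7] gap 0.0857
grip 5.28 [0.5905 0.009  0.1063] F [-2.5  0.   4.5] gap 0.0159
```

View pics/g.png

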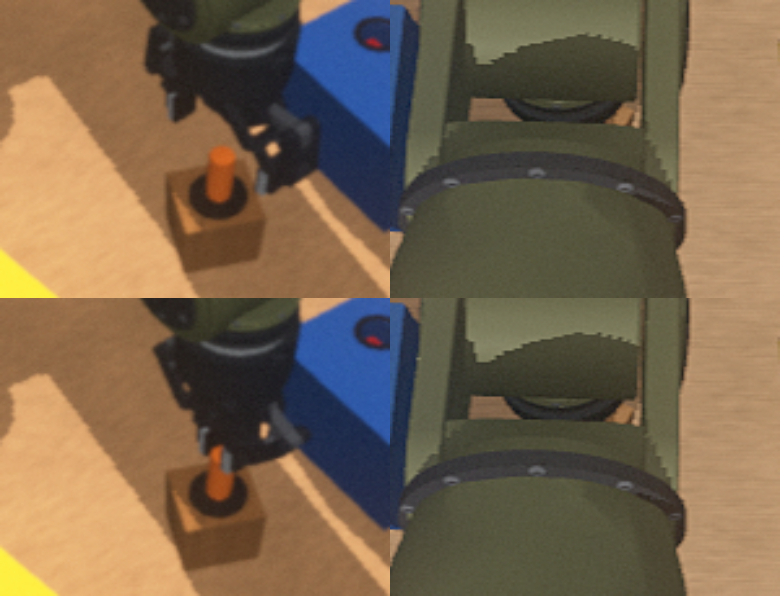

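Top view is blocked by the arm. In the scene view the fingers close on the handle, but the 15.9 mm gap is under the 20 mm handle, so I'll check centring by overlaying the projections.

```bash
python3 - <<'E'
from h import *
P=dict(np.load('pics/scene0.npz'))
def pr(X): c=P['R']@X+P['t']; return np.array([P['fx']*c[0]/c[2]+P['cx'],P['fy']*c[1]/c[2]+P['cy']])
T=[]
for k in (1,2):
    im=cv2.imread(f'pics/scene{k}.png'); s=8;x0,y0,w,h=235,150,50,60
    b=cv2.resize(im[y0:y0+h,x0:x0+w],None,fx=s,fy=s,interpolation=cv2.INTER_CUBIC)
    for X,c in (((.5905,.009,.106),(0,255,0)),((.5905,.009,.15),(255,255,0)),((.5905,.009,.086),(255,0,255)),((.6005,.02,.106),(255,255,255)),((.6005,-.002,.106),(255,255,255)),((.5805,.02,.106),(0,255,255)),((.5805,-.002,.106),(0,255,255))):
        q=(pr(np.array(X))-[x0,y0]+.5)*s;cv2.circle(b,tuple(int(i) for i in q),4,c,-1)
    T.append(b)
cv2.imwrite('pics/ov.png',np.hstack(T))
E
```

```text
(no output)
```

View pics/ov.png

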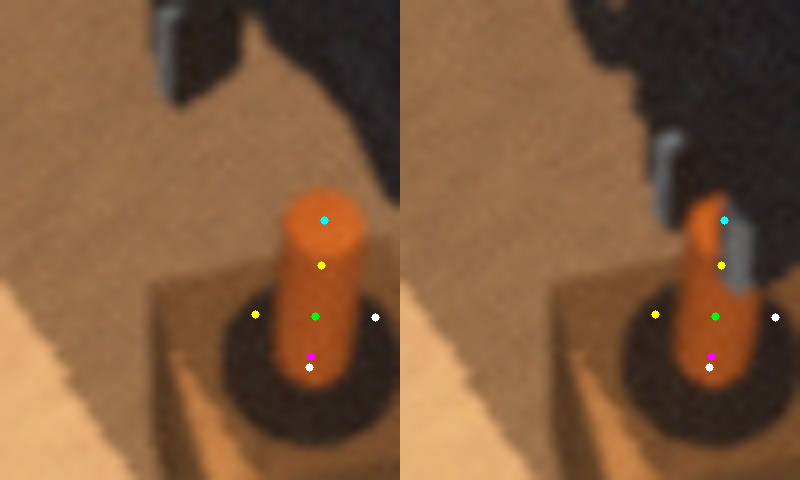

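Rod position is confirmed, since the projected top centre falls on the handle top. But the fingers appear well off from where the TCP should be. I'll check their real 3D position with depth.

```bash
python3 - <<'E'
from h import *
np.set_printoptions(precision=3,suppress=True)
p=ctrl.read_camera('scene'); np.savez('pics/scene3.npz',**p)
for v in range(166,192,2):
    print(v,[ (u,tuple(np.round(world(p,u,v)*1000).astype(int).tolist()),p['img'][v,u].tolist()) for u in (266,267,268,272,274,276,277,278,280)])
st()
print(ctrl.grip_point_offset, ctrl.read_state()['joints'])
E
```

```text
166 [(266, (570, 3, 170), [64, 49, 40]), (267, (580, -3, 187), [60, 55, 50]), (268, (582, -3, 190), [78, 75, 74]), (272, (583, 6, 181), [43, 36, 33]), (274, (601, -8, 216), [41, 35, 34]), (276, (606, -7, 220), [39, 33, 30]), (277, (608, -7, 222), [41, 33, 33]), (278, (610, -7, 225), [38, 31, 29]), (280, (612, -4, 224), [39, 35, 35])]
168 [(266, (571, 3, 164), [77, 66, 60]), (267, (578, -2, 178), [93, 89, 89]), (268, (580, -1, 179), [93, 89, 92]), (272, (584, 5, 177), [38, 29, 24]), (274, (584, 11, 171), [40, 30, 26]), (276, (607, -8, 216), [42, 35, 34]), (277, (608, -8, 217), [39, 32, 30]), (278, (610, -7, 219), [42, 34, 33]), (280, (613, -5, 220), [35, 31, 29])]
170 [(266, (571, 3, 158), [77, 70, 64]), (267, (579, -2, 172), [89, 87, 87]), (268, (581, -2, 174), [78, 73, 72]), (272, (583, 6, 168), [40, 31, 26]), (274, (584, 11, 164), [45, 36, 32]), (276, (602, -2, 198), [42, 36, 32]), (277, (609, -8, 211), [41, 35, 32]), (278, (611, -8, 215), [40, 32, 34]), (280, (613, -4, 212), [38, 35, 31])]
172 [(266, (501, 72, 1), [102, 88, 79]), (267, (579, -2, 164), [93, 91, 90]), (268, (581, -2
[... 2673 characters left out ...]
 29]), (268, (574, 9, 88), [50, 33, 27]), (272, (594, 0, 124), [155, 73, 26]), (274, (598, 1, 129), [161, 75, 26]), (276, (599, 5, 126), [161, 75, 29]), (277, (601, 6, 126), [153, 74, 28]), (278, (601, 9, 123), [151, 74, 32]), (280, (589, 28, 87), [63, 38, 27])]
190 [(266, (574, 3, 87), [49, 39, 29]), (267, (575, 5, 87), [48, 34, 26]), (268, (576, 7, 86), [53, 35, 28]), (272, (593, 1, 114), [160, 79, 33]), (274, (597, 3, 117), [164, 80, 32]), (276, (600, 5, 120), [158, 75, 31]), (277, (601, 7, 117), [155, 75, 31]), (278, (601, 9, 116), [144, 72, 31]), (280, (593, 24, 90), [51, 35, 26])]
 5.42 [0.591 0.009 0.106] F [-2.2  0.9  5.5] gap 0.0162
0.0187 [-0.047  0.471  1.496  0.     1.175 -0.047]
```

Depth shows that although the state reads TCP z=0.106, the closed fingertips really stand near z≈0.145. They hold only the top 5 mm of the handle; x and y are correct. The tool frame is about 39 mm off in z. I'll reopen, go lower under a force guard, and measure again.

```bash
python3 - <<'E'
from h import *
ctrl.set_gripper(0.085); st('open')
p=ctrl.read_camera('scene'); save(p,'s4'); np.savez('pics/s4.npz',**p)
print(ctrl.movel([.5905,.009,.085],max_speed=.05,stop_force=5)); st()
p=ctrl.read_camera('scene'); save(p,'s5'); np.savez('pics/s5.npz',**p)
a=[cv2.resize(cv2.imread(f'pics/{k}.png')[130:215,220:310],(400,378),interpolation=cv2.INTER_CUBIC) for k in('s4','s5')]
cv2.imwrite('pics/c.png',np.hstack(a))
E
```

```text
open 6.1 [0.5905 0.009  0.106 ] F [-0.1 -0.9 -1.2] gap 0.0845
False
 6.72 [0.5905 0.009  0.0849] F [-0.3  0.5  0.3] gap 0.0851
```

View pics/c.png

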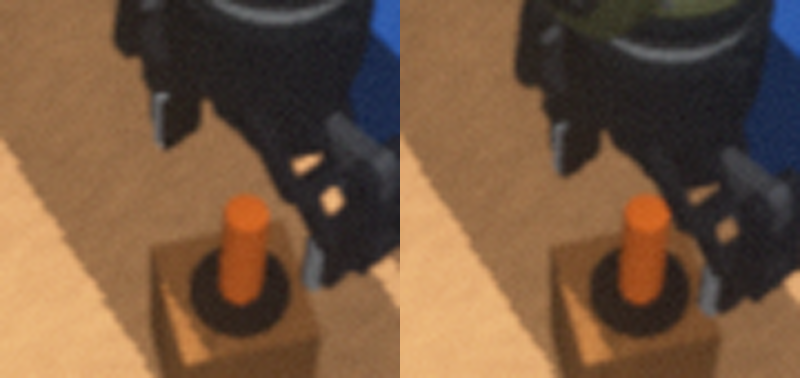

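No contact and the rod is undisturbed. The open tips sit at about (163,148) and (312,288) in the left crop, and they moved down as expected. Continuing to a reading of 0.068.

```bash
python3 - <<'E'
from h import *
print(ctrl.movel([.5905,.009,.068],max_speed=.05,stop_force=5)); st()
p=ctrl.read_camera('scene'); save(p,'s6')
ctrl.set_gripper(0.0); st('grip')
p=ctrl.read_camera('scene'); save(p,'s7'); np.savez('pics/s7.npz',**p)
a=[cv2.resize(cv2.imread(f'pics/{k}.png')[130:215,220:310],(400,378),interpolation=cv2.INTER_CUBIC) for k in('s6','s7')]
cv2.imwrite('pics/c2.png',np.hstack(a))
for v in range(184,206,2): print(v,[ (u,tuple(np.round(world(p,u,v)*1000).astype(int).tolist()),p['img'][v,u].tolist()) for u in (272,274,275,276,277,278)])
E
```

```text
False
 7.26 [0.5904 0.009  0.0677] F [-0.7 -0.1  0.1] gap 0.0852
grip 7.92 [0.5905 0.009  0.0681] F [-1.2  0.2  1.1] gap 0.0185
184 [(272, (592, 0, 136), [146, 71, 25]), (274, (597, 1, 142), [144, 73, 31]), (275, (884, -304, 818), [98, 54, 30]), (276, (605, -2, 155), [48, 37, 27]), (277, (608, -3, 159), [44, 36, 31]), (278, (610, -3, 162), [39, 31, 29])]
186 [(272, (593, 0, 131), [153, 75, 29]), (274, (597, 2, 133), [132, 72, 36]), (275, (602, -1, 142), [79, 53, 40]), (276, (606, -3, 150), [47, 37, 32]), (277, (610, -4, 155), [44, 35, 32]), (278, (611, -3, 156), [42, 36, 31])]
188 [(272, (593, 1, 122), [153, 74, 28]), (274, (597, 2, 126), [128, 70, 47]), (275, (603, -1, 136), [85, 76, 70]), (276, (605, -1, 140), [77, 76, 72]), (277, (607, 0, 141), [60, 54, 53]), (278, (612, -3, 149), [44, 37, 35])]
190 [(272, (593, 1, 114), [153, 71, 25]), (274, (598, 1, 120), [111, 69, 50]), (275, (604, -2, 132), [94, 86, 86]), (276, (605, -1, 131), [98, 95, 95]), (277, (608, -1, 136), [90, 88, 89]), (278, (608, 2, 133), [67, 62, 62])]
192 [(272, (594, 1, 108), [157, 76, 28]), (274, (598, 2, 112), [
[... 781 characters left out ...]
, 42, 35]), (278, (603, 10, 86), [45, 35, 29])]
200 [(272, (598, -2, 86), [48, 34, 28]), (274, (601, 1, 86), [48, 36, 29]), (275, (602, 3, 84), [49, 35, 31]), (276, (605, 3, 89), [44, 28, 22]), (277, (605, 6, 85), [46, 33, 29]), (278, (607, 6, 87), [44, 32, 27])]
202 [(272, (601, -5, 84), [53, 38, 31]), (274, (605, -3, 88), [49, 39, 30]), (275, (607, -2, 88), [50, 37, 30]), (276, (608, 0, 88), [45, 33, 26]), (277, (609, 1, 88), [44, 34, 25]), (278, (610, 3, 87), [45, 35, 29])]
204 [(272, (605, -8, 85), [50, 34, 26]), (274, (608, -5, 86), [49, 35, 30]), (275, (609, -4, 85), [48, 33, 28]), (276, (611, -2, 86), [49, 39, 32]), (277, (611, 0, 84), [47, 35, 27]), (278, (613, 1, 84), [52, 37, 26])]
```

View pics/c2.png

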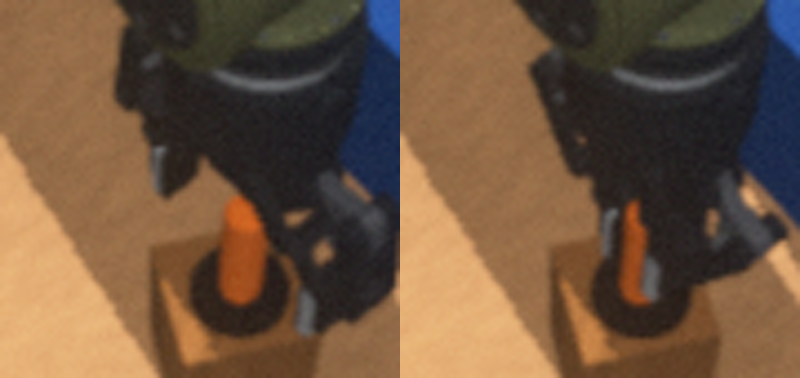

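The pads now reach z≈0.107 (pad bottom near (276,196)) with the handle well between them and a gap of 18.5 mm. Flange underside = TCP reading + 12 mm. Lifting and moving over the yellow hole.

```bash
python3 - <<'E'
from h import *
ctrl.movel([.5905,.009,.215],max_speed=.15); st('lift')
p=ctrl.read_camera('scene'); save(p,'s8')
ctrl.movel([.5535,-.233,.215],max_speed=.15); st('over')
ctrl.movel([.5535,-.233,.175],max_speed=.1); st('over')
p=ctrl.read_camera('scene'); save(p,'s9'); np.savez('pics/s9.npz',**p)
q=ctrl.read_camera('top'); save(q,'t9')
def pr(X): c=p['R']@np.array(X)+p['t']; return np.array([p['fx']*c[0]/c[2]+p['cx'],p['fy']*c[1]/c[2]+p['cy']])
print('exp flange',pr((.5535,-.233,.187)),'tip',pr((.5535,-.233,.127)),'hole',pr((.5535,-.233,.12)))
cv2.imwrite('pics/c3.png',np.hstack([cv2.resize(cv2.imread('pics/s8.png')[110:210,220:320],(400,400)),cv2.resize(cv2.imread('pics/s9.png')[170:270,110:210],(400,400),interpolation=cv2.INTER_CUBIC)]))
E
```

```text
lift 9.11 [0.5902 0.009  0.214 ] F [ 0.1  0.6 -0.8] gap 0.0188
over 10.94 [ 0.5537 -0.2324  0.2151] F [-0.3 -0.1 -1.3] gap 0.0187
over 11.49 [ 0.5537 -0.233   0.1754] F [-0.6 -0.5 -0.4] gap 0.0189
exp flange [152.94336981 231.03000492] tip [159.71170276 245.44072501] hole [160.44061357 246.99267728]
```

View pics/c3.png

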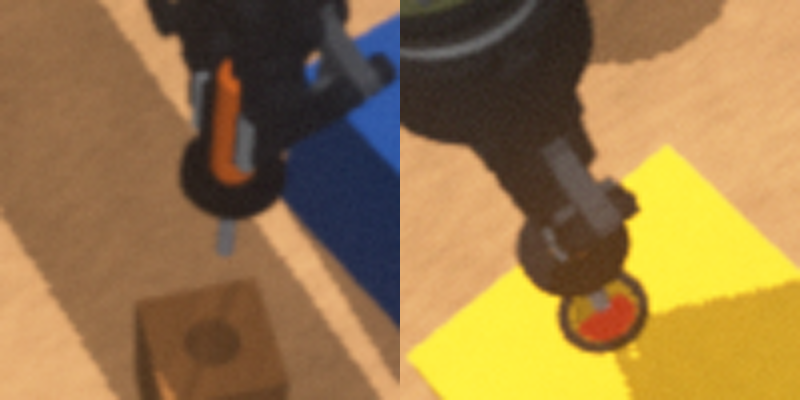

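The rod hangs straight and its tip at (160,245.7) matches the prediction (159.7,245.4), inside the ring. Pressing down.

```bash
python3 - <<'E'
from h import *
p=dict(np.load('pics/s9.npz'))
print(ctrl.movel([.5535,-.233,.130],max_speed=.06,stop_force=6)); st('free')
print(ctrl.movel([.5535,-.233,.1105],max_speed=.03,stop_force=20)); st('pressed')
ctrl.dwell(.6); st()
p=ctrl.read_camera('scene'); save(p,'s10')
q=ctrl.read_camera('top'); save(q,'t10')
cv2.imwrite('pics/c4.png',np.hstack([cv2.resize(cv2.imread('pics/s10.png')[150:350,100:300],(400,400),interpolation=cv2.INTER_CUBIC),cv2.resize(cv2.imread('pics/t10.png')[50:250,300:500],(400,400),interpolation=cv2.INTER_CUBIC)]))
print('stand hole',world(p,273,195.5,z=.08))
E
```

```text
False
free 12.49 [ 0.5537 -0.2331  0.1304] F [ 0.9  1.  -1.5] gap 0.0182
False
pressed 13.29 [ 0.5537 -0.2331  0.1108] F [-0.3 -0.2  5. ] gap 0.0186
 13.89 [ 0.5537 -0.2331  0.1109] F [ 0.9 -0.2  5.1] gap 0.0185
stand hole [0.58987093 0.00861895 0.08      ]
```

View pics/c4.png

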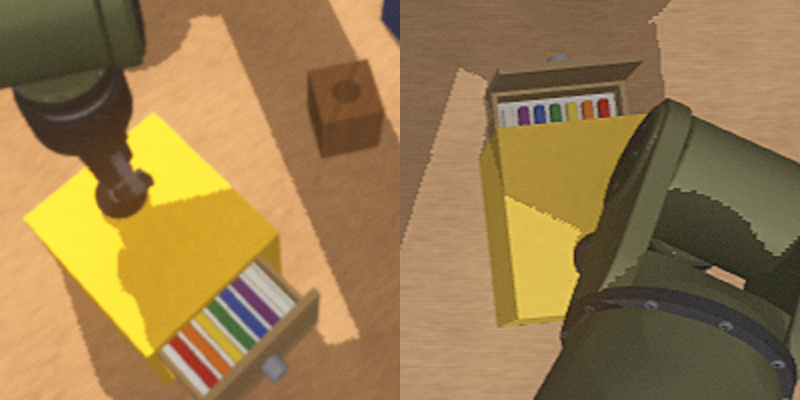

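The drawer is open, with pastels visible at about (215,305) in scene. I'll lift straight out and measure the empty stand hole from both views.

```bash
python3 - <<'E'
from h import *
ctrl.movel([.5535,-.233,.215],max_speed=.15); st('up')
p=ctrl.read_camera('scene'); save(p,'s11'); np.savez('pics/s11.npz',**p)
q=ctrl.read_camera('top'); save(q,'t11'); np.savez('pics/t11.npz',**q)
for z in (p,q):
    for r in ctrl.landmark_of(z,'stand')[:1]+ctrl.look_for(z,'rod')[:1]: print(r['uv'],r['confidence'])
cv2.imwrite('pics/c5.png',np.hstack([cv2.resize(cv2.imread('pics/s11.png')[165:225,243:303],(390,390),interpolation=cv2.INTER_CUBIC),cv2.resize(cv2.imread('pics/t11.png')[135:195,230:290],(390,390),interpolation=cv2.INTER_CUBIC)]))
E
```

```text
up 14.84 [ 0.553  -0.2328  0.2136] F [-0.7  0.1 -0.8] gap 0.019
[270.6, 213.2] 0.68
[151.5, 225.8] 0.76
[411.2, 168.5] 0.52
```

View pics/c5.png

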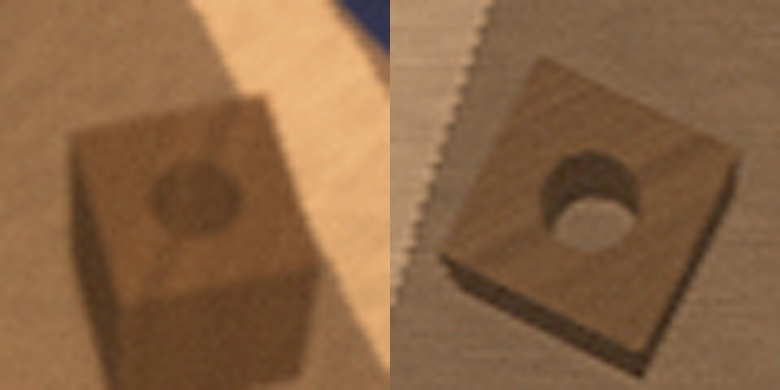

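View pics/s11.png

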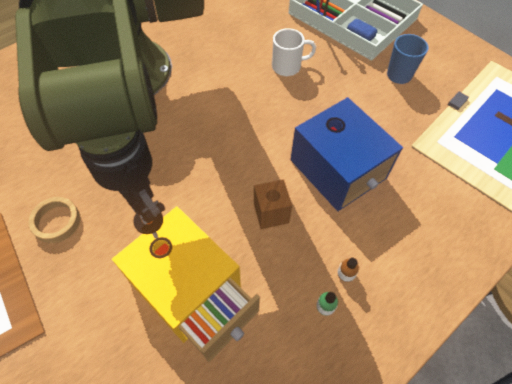

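The empty hole is at about (273,195.5) in scene and (260.7,165.7) in top. The blue drawer is shut and the rod is still held upright.

```bash
python3 - <<'E'
from h import *
p=dict(np.load('pics/s11.npz'));q=dict(np.load('pics/t11.npz'))
a=world(p,272.7,195.4,z=.08);b=world(q,260.5,165.5,z=.08);print(a,b)
c=(a+b)/2;x,y=c[0],c[1];print(x,y)
ctrl.movel([x,y,.215],max_speed=.15); st('over')
ctrl.movel([x,y,.150],max_speed=.12); st()
p=ctrl.read_camera('scene'); save(p,'s12')
def pr(X): c=p['R']@np.array(X)+p['t']; return np.array([p['fx']*c[0]/c[2]+p['cx'],p['fy']*c[1]/c[2]+p['cy']])
print('tip',pr((x,y,.102)),'hole',pr((x,y,.08)))
cv2.imwrite('pics/c6.png',cv2.resize(p['img'][145:225,230:310,::-1],(480,480),interpolation=cv2.INTER_CUBIC))
E
```

```text
[0.58930072 0.00831409 0.08      ] [0.58743797 0.00895578 0.08      ]
0.5883693451153746 0.008634934403227431
over 16.92 [0.5883 0.008  0.215 ] F [-0.8  1.  -1.3] gap 0.0182
 17.61 [0.5887 0.0085 0.1508] F [ 0.5  0.4 -0.2] gap 0.0185
tip [273.01261193 189.45779449] hole [272.50935385 195.00954141]
```

View pics/c6.png

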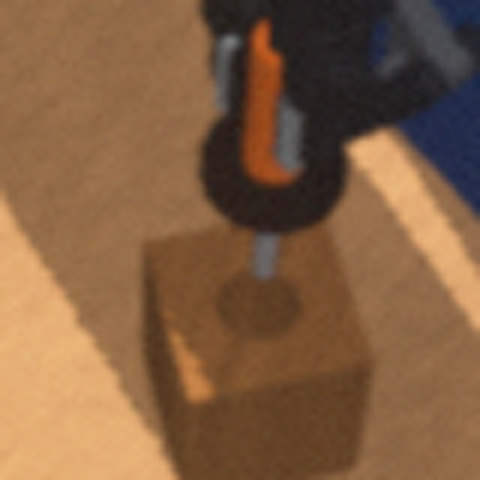

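The tip at (273.5,190.5) is right above the hole. Lowering under guard.

```bash
python3 - <<'E'
from h import *
x,y=.5884,.0086
print(ctrl.movel([x,y,.075],max_speed=.08,stop_force=6)); st()
print(ctrl.movel([x,y,.063],max_speed=.02,stop_force=4)); st('seat')
p=ctrl.read_camera('scene')
cv2.imwrite('pics/c7.png',cv2.resize(p['img'][145:225,230:310,::-1],(480,480),interpolation=cv2.INTER_CUBIC))
E
```

```text
False
 18.74 [0.5887 0.0086 0.0756] F [ 0.1 -1.  -1.1] gap 0.0185
True
seat 19.18 [0.5886 0.0086 0.0681] F [-0.9  0.8  5.3] gap 0.0186
```

View pics/c7.png

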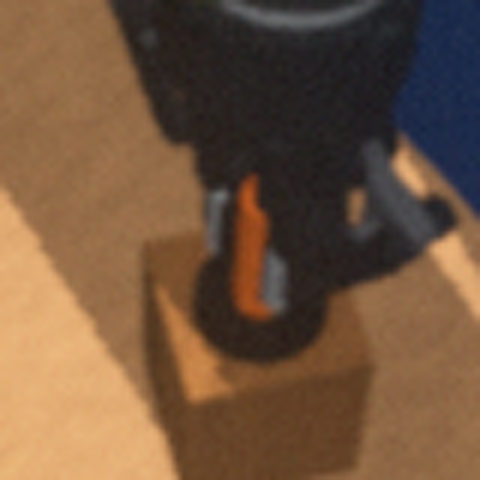

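The flange touched the block at a reading of 0.068, the same height as at pick-up. Releasing, retreating straight up and checking.

```bash
python3 - <<'E'
from h import *
ctrl.set_gripper(0.085); st('open')
ctrl.movel([.5884,.0086,.215],max_speed=.12); st('up')
ctrl.goto_joints([-1.269,0.3,1.521,0,1.321,-0.067]); st('home')
for n in ('scene','top'): p=ctrl.read_camera(n); save(p,n+'F'); np.savez(f'pics/{n}F.npz',**p)
a=[cv2.resize(cv2.imread('pics/sceneF.png')[90:360,110:410],(400,360)),cv2.resize(cv2.imread('pics/topF.png')[50:230,90:470],(400,190))]
b=cv2.resize(cv2.imread('pics/sceneF.png')[165:225,243:303],(300,300));c=cv2.resize(cv2.imread('pics/topF.png')[135:195,230:290],(300,300))
cv2.imwrite('pics/F.png',np.hstack([np.vstack(a+[np.zeros((50,400,3),np.uint8)]),np.vstack([b,c])]))
q=dict(np.load('pics/topF.npz'))
W=np.array([world(q,u,v) for v in range(150,180) for u in range(245,275)])
for lo,hi in((.143,.165),(.083,.092)):
    k=(W[:,2]>lo)&(W[:,2]<hi);print(k.sum(),np.median(W[k],0).round(4))
E
```

```text
open 19.88 [0.5881 0.0086 0.0674] F [ 0.1  0.3 -0.4] gap 0.0844
up 21.27 [0.5881 0.0086 0.2142] F [-0.3  0.2 -0.4] gap 0.0847
home 23.59 [ 0.1987 -0.5128  0.1934] F [-0.1  0.7 -0. ] gap 0.0853
106 [0.5876 0.0097 0.1497]
334 [0.5839 0.0088 0.0861]
```

View pics/F.png

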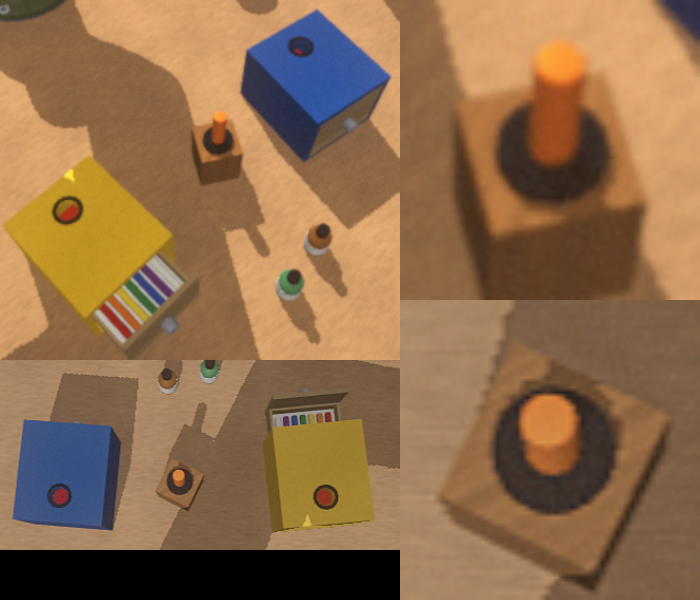

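The rod stands upright and centred, with its flange top at 0.086 and handle top at 0.150. The yellow drawer is open, the blue one is shut, and the arm is clear.

```bash
python3 -c "
from bench import ctrl; print(ctrl.sign_off())"
```

```text
the job is handed in; nothing more can be done
None
```

The yellow drawer is open, the rod is back upright in its stand, and I handed the job in after about 24 s of the 48 s allowed. I gripped the rod by its handle, pushed it down through the yellow box's hole until the drawer sprang open, then lifted it straight out and put it back.

**Final checks:**
- **Drawers:** both views show the yellow drawer out with the pastels visible, and the blue drawer shut.
- **Rod:** it stands upright with its flange flat on the block. Flange top measured 0.086 m and handle top 0.150 m, matching the start.
- **Robot:** the arm is back at its start pose, gripper open, touching nothing. Forces at my checks stayed around 5 N.

**What disagreed:**
- **Tool height:** the fingertips really stood about 39 mm higher than the reported tool position. My first grip therefore caught only the top 5 mm of the handle. I saw this in the depth image before lifting, reopened and gripped about 38 mm lower.
- **Finger gap:** it read 18.5 mm on the 20 mm handle, but the grip held throughout.
- **Press force:** it read about 5 N at an estimated 15 mm of latch travel, where I expected 6 to 7 N. I never measured the latch itself.

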